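# Walk the fret press onto its anchor studs and latch it

### The arm

A 7-joint arm with a two-finger parallel gripper is mounted at the origin on a cart in front of the work surface, level with it; the furniture and walls round the work are solid. World frame = base frame: x ahead of the robot, y to its left, z up, the work surface at z = 0. Lengths are in mm, angles in rad, forces in N, time in s.
With the tool pointing down it reaches from about 400 to 925 mm from the base axis. Payload 5.6 kg.
Tool frame: the origin (TCP) lies midway between the tips of the shut fingers; the grasp point (between the pads) lies 19 mm behind it (bot.grip_point_offset is the distance from the TCP to the grasp point, in mm); z points along the fingers, y is the line along which they close (so a half turn about z gives the same grasp; the last joint's range is limited). The gripper opens to 85 mm and grips with 20 to 120 N. Pads are 22 mm wide; open, the fingers measure 114 mm over their backs; the gripper's body (76 mm by 85 mm) begins 54 mm behind the grasp point. The pads swing forward as they close: fully open they stand 13 mm farther back than shut.
Start: joints at [1.163, 0.468, -0.012, 1.603, 0.006, 1.071, -0.056], TCP at [231.856, -607.249, 231.29] pointing down, gripper open.
Joint ranges: [-2.53, 2.53], [-0.31, 2.02], [-1.57, 1.55], [0.28, 2.44], [-1.29, 4.43], [0.15, 1.84], [-2.92, 2.92]. Speed limits (rad/s): [2.57, 2.57, 3.14, 3.14, 3.14, 3.14, 3.14].

### API

Orientations are given as [roll, pitch, yaw] about the fixed x, y, z axes, in that order (R = Rz(yaw) Ry(pitch) Rx(roll)).
In Python, from bench import read_state, viewer, job, bot gives the robot as it stands.
- The arm moves only by the tool drive_tool, never from a script. Its argument "motion" is a list of rows, each a list of 3 entries, a list of its own where there are three numbers: the shift along the tool's x, y, z in mm, then the turn, a rotation vector about the tool's x, y, z in degrees, then the opening, from 0 (shut) to 1 (fully open). In form: [[[dx, dy, dz], [ax, ay, az], gripper], ...]. A call has 1 to 12 rows; each row is the pose to reach, as a shift and turn from the pose commanded when the call began, along the tool's axes at that moment; what a row does not reach only later rows make up. A row lasts 1/12 s, in which the tool goes at most 41.7 mm and 7.16 degrees, less where a joint would pass 70% of its speed; a pose out of reach is approached as far as the arm can. A call with a gripper value outside its range is refused whole. The fingers move at their own pace and stop on an object; "squeeze" is the grip in N (left out, the last holds). Time passes only in rows, so rows that repeat a pose let the fingers close. It gives the time, the measured TCP pose, the force, the opening and the grip force at its end, in the units of the state.
- read_state(): the state, without advancing time (a new reading comes with each control period).
- viewer.capture(name): name is "scene" or "top" or "wrist"; returns a dict with "img" (384x512x3 uint8, red, green, blue), "K" (3x3 intrinsics, pixels), "world_to_cam" (4x4, takes a point from world to camera coordinates). Camera axes: x right, y down, z forward; pixel columns grow to the right and rows downward; lengths in mm; the calibration is good to about 2 mm. A picture is of the moment at which its call begins. There is no depth.
- job.close_job(): hands the job in; it is judged then, once.
The state is a dict: "time": time; "joint_positions": joint angles; "joint_vel": joint speeds; "tau": joint torques, N m; "eef_pos": TCP position; "eef_rot": TCP orientation; "wrist_force": force on the tool from outside, world axes, zero at the start; "wrist_torque": the same for the moment, N m; "width": opening from 0.0 (shut) to 1.0 (fully open); "grasp_force": force on a finger pad.
Only numpy, scipy, OpenCV 4.12 (cv2) and the standard library are available. Lean on these libraries where they do the work, as an engineer would, in place of code of your own. Each camera call takes 0.05 s, during which the arm holds its last target. There are 200 camera calls.

### The job

The small bench fret press stands short of its place on the steel anchor plate: walk it forward with gentle pushes on the bumpers at its two near corners in turn, never pressing on it with more than 20 N (shoving it straight ahead takes more than that), until both slots in the far edge of its base are fully home on the two studs. Then swing the keeper by its black knob right round to its end stop behind the base, and let go. Leave the hammer, the dye bottle and the clear parts box where they are.

Things in the scene. Friction and masses are not known exactly. Their poses are not given: they have to be found in the camera images.
- anchor: Bare steel plate fixed on the black bench mat, 200 x 330 x 8 mm. Origin: centre of its underside, 8 mm above the bench; its top is 16 mm above the bench; x across it away from the robot, y left, z up. It carries two studs at its far side and the keeper at its near left. Place and yaw vary. The press always stands on it.
- press: Green cast fret press, 4.2 kg, 300 mm high; column at far side. Origin: under its feet; x away from the robot, y left. Base 3-25 mm above the plate, y -110 to +110, far edge x = 65, near face x = -76 with a bumper at each corner; feet at x -42 and +18, y -56 and +56. Two slots 18 mm wide in the far edge, bottoms at x = 28. Starts 31 to 42 mm short of home, 3 mm aside, turned 0.07 rad at most.
- corner_left (a point): Push here: face (x = -80) of the slippery white nylon bumper, 34 mm wide, 91 mm left of the middle, 22 to 38 mm above the bench. A forward push takes 10 to 15 N (one at the middle 22 to 28 N) and turns the press about its feet on the other side: this corner goes forward and half as far outward, the middle forward about half as far. Do not press down: it drags more. 
- corner_right (a point): The same bumper face at the right: 91 mm right of the middle.
- seat_left (a point): Point of the press on the plate where the left stud's centre sits when the left slot is fully home (6 mm before the slot bottom, press frame x = 34, y = 62).
- seat_right (a point): The same for the right slot (press frame x = 34, y = -62).
- stud_left (a point): Centre of the left stud at the plate's top face; axes as the anchor plate. Slippery greased brass sleeve 12 mm thick, with washer and nut (26 mm wide) whose underside is 28.5 mm above the plate, so the base slides in below it. The slot has 3 mm play to each side.
- stud_right (a point): The same, right stud, 124 mm from the left one.
- keeper (a joint): Grey flat bar 16 mm wide, 12 thick, 7 to 19 mm above the plate, on a vertical pivot. Rad: 0 = parked, pointing back to the robot and 0.5 rad outward (left); grows as it swings counterclockwise seen from above; 2.07 = end stop, pointing right along the near face of the seated press, 2 mm behind it. Starts at 0 to 0.35. Stays where left; about 1.5 N at the knob moves it.
- keeper_pivot (a point): Keeper's pivot axis, at the height of the bar's middle (plate frame x = -63, y = +143 mm).
- keeper_knob (a point): Middle of the keeper's black upright knob, 15 mm thick, 30 mm tall, 80 mm from the pivot axis; its middle is 50 mm above the plate and 66 mm above the bench, its foot at 46 mm and its top at 76 mm above the bench.
- dye_bottle: Small brown dropper bottle, 33 mm wide, 102 mm tall, standing at the right of the mat; origin at its foot. To be left alone.
- fret_hammer: Fretting hammer, 260 mm, lying left of the mat. To be left alone.
- parts_box: Clear box with fret offcuts, 69 x 72 x 35 mm, left of the mat; origin at its foot. To be left alone.

How it is judged:
By the outcome, as a careful person would: the job done as asked, in the order asked, and still so for the second after the job is handed in, with the robot touching nothing.
It also fails if it takes over 72 s, if anything falls off the work surface, if the arm or the gripper's body presses on something with over 40 N, if the wrist force passes 120 N, or if a joint passes its speed limit or range.

## Working session

There is one attempt and no reset: what is moved stays moved. The work goes in short steps, Python scripts to look and compute and a tool call to move; the robot and the scene stay as the last step left them, time stands still between calls to the robot, and variables do not carry over. Pictures are saved under pics/ and viewed, at most 12 in all, crops included, and the job is handed in when it is done.

Besides the shell and the picture viewer there is one more tool, called in YAML: its name, and indented under it one key for each argument. drive_tool: Moves the arm, as the interface text tells. Its arguments: {"type":"object","properties":{"motion":{"type":"array"},"squeeze":{"type":"number"}},"required":["motion"]}

```bash
mkdir -p pics; ls; python3 - <<'E'
from bench import read_state, viewer
import cv2,json,numpy as np
s=read_state(); print({k:np.round(v,3).tolist() for k,v in s.items()})
for n in("scene","top"):
    c=viewer.capture(n); cv2.imwrite(f"pics/{n}0.png",c["img"][:,:,::-1]); np.savez(f"pics/{n}0.npz",**c)
    print(n,np.round(c["K"],1).tolist(),np.round(c["world_to_cam"],3).tolist())
E
```

```text
pics
{'time': 0.0, 'joint_positions': [1.163, 0.468, -0.012, 1.604, 0.006, 1.071, -0.056], 'joint_vel': [0.001, 0.001, -0.001, -0.001, 0.001, 0.001, -0.0], 'tau': [0.0, -53.239, 0.022, -25.13, 0.011, 0.008, -0.0], 'eef_pos': [231.61, -606.73, 230.325], 'eef_rot': [-3.14, 0.0, 0.365], 'wrist_force': [-0.057, 0.738, 0.043], 'wrist_torque': [-0.033, 0.036, 0.014], 'grasp_force': 0.0, 'width': 0.997}
scene [[412.1, 0.0, 255.8], [0.0, 412.1, 195.5], [0.0, 0.0, 1.0]] [[-0.869, -0.495, 0.003, 367.661], [-0.368, 0.641, -0.673, 352.414], [0.332, -0.586, -0.739, 856.636], [0.0, 0.0, 0.0, 1.0]]
top [[476.4, 0.0, 260.9], [0.0, 476.4, 189.3], [0.0, 0.0, 1.0]] [[-0.043, -0.999, -0.0, -167.044], [-0.979, 0.042, -0.201, 538.666], [0.201, -0.008, -0.98, 1479.369], [0.0, 0.0, 0.0, 1.0]]
```

View pics/top0.png

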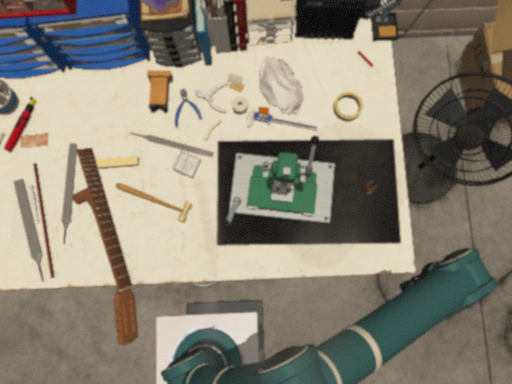

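View pics/scene0.png

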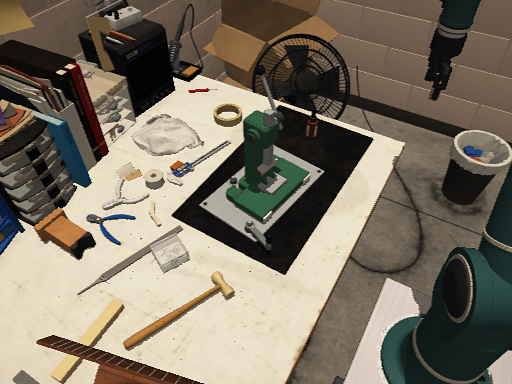

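The top view shows the plate around (230–335, 153–222), the press base green at (250–315, 163–213), and the keeper at about (233, 208). The dye bottle is at (371, 186). The scene view shows the knob at about (250, 228). I'll take enlarged crops next.

```bash
cat > h.py <<'E'
import numpy as np,cv2
from bench import read_state, viewer
def ray(c,u,v):
    W=c["world_to_cam"];R=W[:3,:3];t=W[:3,3]
    d=R.T@np.linalg.solve(c["K"],[u,v,1.]);return -R.T@t,d
def onz(c,u,v,z):
    o,d=ray(c,u,v);return (o+d*(z-o[2])/d[2])[:2]
def proj(c,p):
    W=c["world_to_cam"];q=c["K"]@(W[:3,:3]@np.asarray(p,float)+W[:3,3]);return q[:2]/q[2]
E
python3 - <<'E'
from h import *
c=np.load("pics/top0.npz");s=np.load("pics/scene0.npz")
im=c["img"];hsv=cv2.cvtColor(im,cv2.COLOR_RGB2HSV)
roi=np.zeros(im.shape[:2],np.uint8);roi[148:228,226:340]=1
plate=((hsv[...,2]>110)&(hsv[...,1]<60)&(roi>0)).astype(np.uint8)
green=((hsv[...,0]>45)&(hsv[...,0]<95)&(hsv[...,1]>90)&(roi>0)).astype(np.uint8)
for n,m,z in(("plate",plate,16),("green",green,41)):
    cs,_=cv2.findContours(m,cv2.RETR_EXTERNAL,cv2.CHAIN_APPROX_NONE);k=max(cs,key=cv2.contourArea)
    r=cv2.minAreaRect(k);b=cv2.boxPoints(r);w=np.array([onz(c,*p,z) for p in b])
    print(n,r,np.round(b,1).tolist(),np.round(w,1).tolist(),np.round(w.mean(0)),[round(float(np.linalg.norm(w[i]-w[i-1])),1) for i in range(4)])
A=cv2.resize(im[146:230,224:340,::-1],None,fx=6,fy=6,interpolation=cv2.INTER_CUBIC);cv2.imwrite("pics/t1.png",A)
B=cv2.resize(s["img"][140:260,190:330,::-1],None,fx=5,fy=5,interpolation=cv2.INTER_CUBIC);cv2.imwrite("pics/s1.png",B)
E
```

```text
plate ((281.1793212890625, 190.34829711914062), (101.73072052001953, 67.7651138305664), 4.763641834259033) [[227.6999969482422, 219.89999389648438], [233.3000030517578, 152.39999389648438], [334.70001220703125, 160.8000030517578], [329.1000061035156, 228.3000030517578]] [[442.0, -77.8], [669.5, -103.2], [625.7, -441.0], [400.3, -406.0]] [ 534. -257.] [330.8, 228.9, 340.6, 228.1]
green ((283.5615539550781, 180.5076904296875), (64.49806213378906, 58.42035675048828), 7.125016689300537) [[247.89999389648438, 205.5], [255.1999969482422, 147.5], [319.20001220703125, 155.5], [311.8999938964844, 213.5]] [[482.5, -146.1], [675.8, -177.3], [639.3, -387.0], [447.6, -350.7]] [ 561. -265.] [207.6, 195.8, 212.9, 195.1]
```

View pics/t1.png

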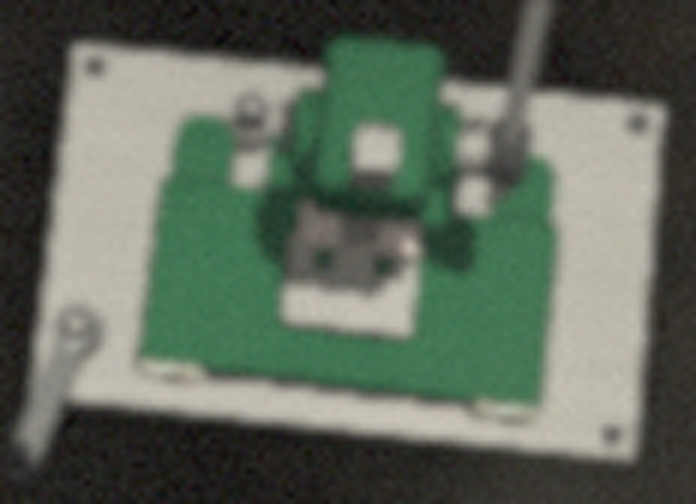

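View pics/s1.png

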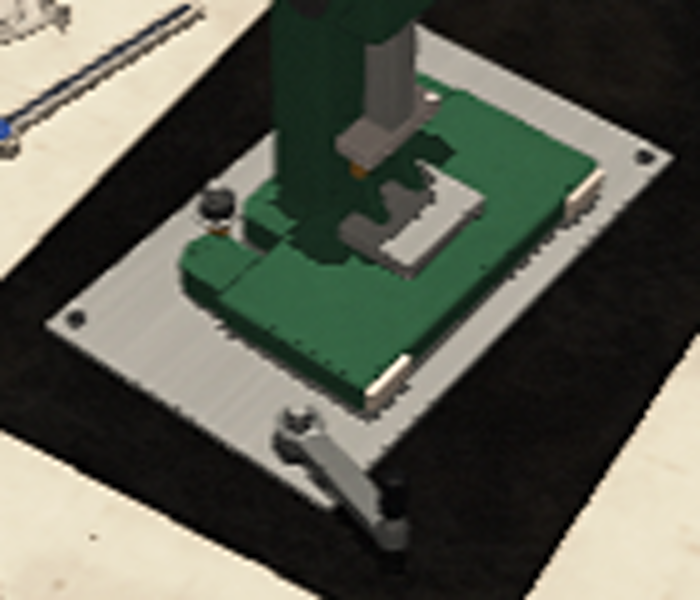

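The top crop shows plate corners at TL (72,42), TR (667,103) and BR (634,462). The bumper fronts run (140–205, ~370) and (472–540, ~412), and the left nut is at (250,108). The scene crop shows the knob at (393,500) and the keeper pivot at (298,425).

```bash
python3 - <<'E'
from h import *
c=np.load("pics/top0.npz");s=np.load("pics/scene0.npz")
T=lambda x,y,z:onz(c,(x+.5)/6-.5+224,(y+.5)/6-.5+146,z)
S=lambda x,y,z:onz(s,(x+.5)/5-.5+190,(y+.5)/5-.5+140,z)
f=lambda a:np.round(a,1)
TL,TR,BR=T(72,42,16),T(667,103,16),T(634,462,16)
print("plate",f(TL),f(TR),f(BR),np.linalg.norm(TL-TR),np.linalg.norm(TR-BR))
yaw=np.arctan2(*(TL-TR)[::-1])-np.pi/2; ctr=(TL+BR)/2
sc=[T(95,67,16),T(638,123,16),T(612,435,16)];print("screws",[f(a) for a in sc],"ctr",f((sc[0]+sc[2])/2))
print("ctr",f(ctr),"yaw",yaw)
BL_=S(330,508,16);FL=S(47,325,16);NR=S(672,157,16);print("scene FL,NL,NR",f(FL),f(BL_),f(NR),"ctr",f((FL+NR)/2),np.arctan2(*(BL_-NR)[::-1])-np.pi/2)
R=lambda y:np.array([[np.cos(y),-np.sin(y)],[np.sin(y),np.cos(y)]])
pl=lambda p:R(yaw).T@(p-ctr)
for n,p in dict(bl0=T(140,366,38),bl1=T(205,375,38),br0=T(472,408,38),br1=T(540,414,38),nutL=T(250,108,52),pivT=T(78,332,38),sbl0=S(408,360,38),sbl1=S(366,398,38),sbr1=S(604,172,38),sbr0=S(566,207,38),knobT=S(393,478,76),pivS=S(298,415,38),nutS=S(217,192,55),farL=T(185,118,41),tipL=T(30,455,31)).items(): print(n,f(p),"plate",f(pl(p)))
E
```

```text
plate [ 668.4 -110.9] [ 619.  -440.7] [ 419. -408.] 333.5622070612599 202.63682634133212
screws [array([ 653.4, -123.2]), array([ 608.2, -423.8]), array([ 434.3, -397.1])] ctr [ 543.8 -260.1]
ctr [ 543.7 -259.4] yaw -0.1487065657505422
scene FL,NL,NR [ 666.4 -111.3] [470.4 -81.4] [ 421.3 -404.2] ctr [ 543.8 -257.7] -0.15108841477458035
bl0 [ 479.5 -142.6] plate [-80.8 106. ]
bl1 [ 473.1 -177.4] plate [-82.   70.7]
br0 [ 449.1 -319.9] plate [-84.7 -73.8]
br1 [ 444.3 -356.1] plate [ -84.  -110.4]
nutL [ 616.7 -207.9] plate [64.5 61.8]
pivT [ 499.6 -109.8] plate [-65.8 141.4]
sbl0 [ 474.4 -171.2] plate [-81.6  77. ]
sbl1 [ 481.1 -137.6] plate [-80.  111.1]
sbr1 [ 443.6 -351.2] plate [ -85.4 -105.6]
sbr0 [ 450.5 -314.9] plate [-84.  -68.7]
knobT [431.5 -73.8] plate [-138.5  166.9]
pivS [ 506.  -110.4] plate [-59.4 141.8]
nutS [ 618. -213.] plate [66.6 56.9]
farL [ 615.4 -172.3] plate [58.  96.7]
tipL [434.8 -81.5] plate [-134.1  159.8]
```

drive_tool:
  motion:
    - [[302, -278, 0], [0, 0, 29.5], 0]
    - [[302, -278, 0], [0, 0, 29.5], 0]
    - [[302, -278, 0], [0, 0, 29.5], 0]
    - [[302, -278, 0], [0, 0, 29.5], 0]
    - [[302, -278, 0], [0, 0, 29.5], 0]
    - [[302, -278, 0], [0, 0, 29.5], 0]
    - [[302, -278, 0], [0, 0, 29.5], 0]
    - [[302, -278, 0], [0, 0, 29.5], 0]
    - [[302, -278, 0], [0, 0, 29.5], 0]
    - [[302, -278, 0], [0, 0, 29.5], 0]
    - [[302, -278, 0], [0, 0, 29.5], 0]
    - [[302, -278, 0], [0, 0, 29.5], 0]
  squeeze: 20

```text
time: 1.1
eef_pos: [415.6, -237.7, 231.2]
eef_rot: [-3.141, 0.0, -0.145]
wrist_force: [0.6, 0.3, 0.5]
width: 0.002
grasp_force: 0.0
```

```bash
python3 - <<'E'
from h import *
c=viewer.capture("wrist"); np.savez("pics/w1.npz",**c)
cv2.imwrite("pics/w1.png",cv2.resize(c["img"][:,:,::-1],(768,576),interpolation=cv2.INTER_CUBIC))
s=read_state(); print({k:np.round(v,3).tolist() for k,v in s.items()})
E
```

```text
{'time': 1.15, 'joint_positions': [0.563, 0.186, -0.122, 2.003, 0.028, 0.955, -1.293], 'joint_vel': [0.032, 0.006, 0.033, -0.003, 0.001, 0.0, 0.001], 'tau': [-1.469, -34.932, -1.778, -23.331, -0.123, -0.001, -0.029], 'eef_pos': [414.726, -239.597, 231.1], 'eef_rot': [3.141, 0.001, -0.149], 'wrist_force': [-1.129, -0.012, -0.471], 'wrist_torque': [-0.057, -0.009, 0.066], 'grasp_force': 0.0, 'width': -0.0}
```

View pics/w1.png

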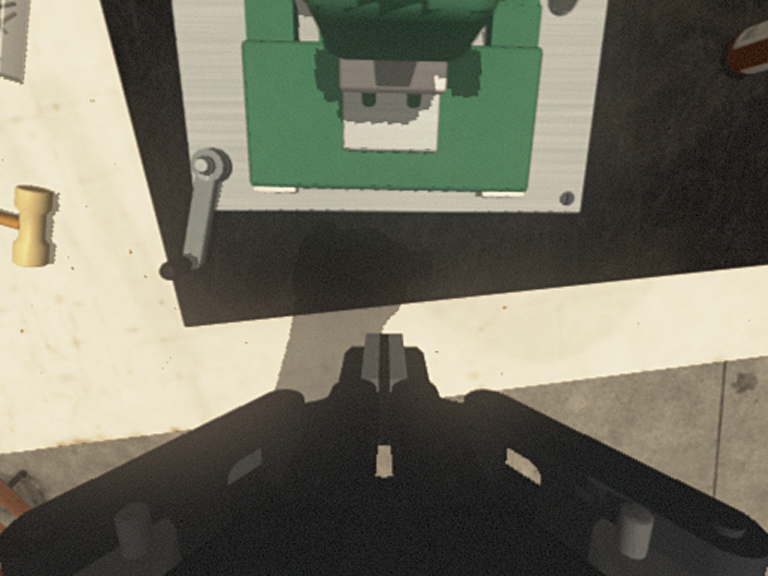

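The wrist view shows the left bumper strip at (252–297, 189), the right at (482–528, 193), the plate's near edge at row 211, and the keeper pivot at (207,164) with the knob near (172,270).

```bash
python3 - <<'E'
from h import *
c=np.load("pics/w1.npz");ctr=np.array([543.7,-258.7])
im=c["img"].astype(int)
W=lambda x,y,z:onz(c,(x+.5)/1.5-.5,(y+.5)/1.5-.5,z)
f=lambda a:np.round(a,1)
NL,NR=W(189,211,16),W(580,212,16);yaw=np.arctan2(*(NL-NR)[::-1])-np.pi/2
print("near edge",f(NL),f(NR),np.linalg.norm(NL-NR),yaw)
ex=np.array([np.cos(yaw),np.sin(yaw)]);ey=np.array([-ex[1],ex[0]]);ct=(NL+NR)/2+100*ex;print("ctr",f(ct))
pl=lambda p:f([(p-ct)@ex,(p-ct)@ey])
FL=[W(178,60,16),W(601,60,16)];print("sides",[pl(p) for p in FL])
for n,p in dict(bl=W(252,192,25),bl2=W(297,192,25),br=W(482,197,25),br2=W(528,197,25),nl=W(251,187,41),nr=W(527,191,41),fl=W(245,42,41),fr=W(541,47,41),piv=W(207,164,35),knob=W(170,270,76),knobb=W(190,262,46),boltR=W(567,198,16)).items():print(n,f(p),pl(p))
m=(im.min(2)>190);ys,xs=np.nonzero(m[118:140,160:360]);
for a,b in((0,60),(150,200)):
    k=(xs>=a)&(xs<b)
    if k.any():print(xs[k].min()+160,xs[k].max()+160,ys[k].min()+118,ys[k].max()+118)
E
```

```text
near edge [471.2 -77.7] [ 421.8 -407.6] 333.6272183684289 -0.14870712433616706
ctr [ 545.4 -257.5]
sides [array([ 16.2, 160.9]), array([  17. , -167.8])]
bl [ 479.  -137.3] [-83.5 109. ]
bl2 [ 473.6 -173.9] [-83.4  72. ]
br [ 447.4 -323.9] [-87.  -80.2]
br2 [ 441.9 -361.4] [ -86.9 -118.1]
nl [ 483.  -142.5] [-78.7 104.4]
nr [ 448.5 -355.6] [ -81.2 -111.5]
fl [ 582.4 -161.7] [ 22.4 100.2]
fr [ 548.3 -370.9] [  19.7 -111.8]
piv [ 505.2 -110.6] [-61.5 139.3]
knob [433.4 -80.6] [-137.   158.3]
knobb [432.5 -81.6] [-137.7  157.1]
boltR [ 435.2 -397. ] [ -88.3 -154.3]
170 195 125 127
322 348 128 130
```

drive_tool:
  motion:
    - [[12, 93, 100], [0, 0, 0], 0]
    - [[12, 93, 100], [0, 0, 0], 0]
    - [[12, 93, 150], [0, 0, 0], 0]
    - [[12, 93, 190], [0, 0, 0], 0]
    - [[12, 93, 204], [0, 0, 0], 0]
    - [[12, 93, 204], [0, 0, 0], 0]
    - [[18, 93, 204], [0, 0, 0], 0]
    - [[23, 93, 204], [0, 0, 0], 0]
    - [[26, 93, 204], [0, 0, 0], 0]
    - [[28, 93, 204], [0, 0, 0], 0]
    - [[29, 93, 204], [0, 0, 0], 0]
    - [[30, 93, 204], [0, 0, 0], 0]

```text
time: 2.15
eef_pos: [431.7, -336.6, 28.9]
eef_rot: [3.14, -0.003, -0.15]
wrist_force: [0.9, 0.3, -0.6]
width: 0.004
grasp_force: 0.0
```

drive_tool:
  motion:
    - [[1, 0, 0], [0, 0, 0], 0]
    - [[2, 0, 0], [0, 0, 0], 0]
    - [[3, 0, 0], [0, 0, 0], 0]
    - [[4, 0, 0], [0, 0, 0], 0]

```text
time: 2.48
eef_pos: [434.6, -336.9, 27.4]
eef_rot: [3.141, -0.0, -0.15]
wrist_force: [-0.3, -0.2, -0.2]
width: -0.001
grasp_force: 0.0
```

drive_tool:
  motion:
    - [[1, 0, 0], [0, 0, 0], 0]
    - [[2, 0, 0], [0, 0, 0], 0]
    - [[3, 0, 0], [0, 0, 0], 0]
    - [[4, 0, 0], [0, 0, 0], 0]

```text
time: 2.82
eef_pos: [436.0, -337.1, 26.7]
eef_rot: [-3.141, 0.005, -0.151]
wrist_force: [-6.3, 0.5, 3.5]
width: 0.002
grasp_force: 3.8
```

```bash
python3 - <<'E'
from h import *
s=read_state(); print({k:np.round(v,2).tolist() for k,v in s.items() if k in("eef_pos","wrist_force","wrist_torque")})
E
```

```text
{'eef_pos': [436.03, -337.08, 26.7], 'wrist_force': [-6.26, 0.46, 3.51], 'wrist_torque': [0.14, 1.6, -0.01]}
```

drive_tool:
  motion:
    - [[1, 0, -0.5], [0, 0, 0], 0]
    - [[2, 0, -0.5], [0, 0, 0], 0]
    - [[3, 0, -0.5], [0, 0, 0], 0]
    - [[4, 0, -0.5], [0, 0, 0], 0]

```text
time: 3.15
eef_pos: [436.1, -337.1, 26.4]
eef_rot: [-3.139, 0.012, -0.152]
wrist_force: [-14.5, 2.1, 5.7]
width: 0.001
grasp_force: 7.5
```

drive_tool:
  motion:
    - [[1, 0, 0], [0, 0, 0], 0]
    - [[2, 0, 0], [0, 0, 0], 0]
    - [[3, 0, 0], [0, 0, 0], 0]
    - [[4, 0, 0], [0, 0, 0], 0]

```text
time: 3.48
eef_pos: [437.0, -337.7, 25.9]
eef_rot: [-3.138, 0.018, -0.153]
wrist_force: [-19.0, 1.6, 8.4]
width: -0.003
grasp_force: 9.6
```

drive_tool:
  motion:
    - [[-5, 0, -1], [0, 0, 0], 0]
    - [[-9, 0, -3], [0, 0, 0], 0]
    - [[-9, 0, -3], [0, 0, 0], 0]

```text
time: 3.73
eef_pos: [437.2, -337.5, 31.1]
eef_rot: [3.141, -0.0, -0.151]
wrist_force: [-5.4, -0.6, -0.5]
width: -0.0
grasp_force: 2.3
```

```bash
python3 - <<'E'
from h import *
s=read_state(); print({k:np.round(v,3).tolist() for k,v in s.items() if k in("eef_pos","eef_rot","wrist_force","wrist_torque","joint_positions")})
E
```

```text
{'joint_positions': [0.641, 0.593, -0.056, 1.962, 0.057, 0.587, -1.174], 'eef_pos': [437.204, -337.474, 31.052], 'eef_rot': [3.141, -0.0, -0.151], 'wrist_force': [-5.447, -0.553, -0.453], 'wrist_torque': [-0.146, 0.993, -0.08]}
```

drive_tool:
  motion:
    - [[1, 0, -0.3], [0, 0, 0], 0]
    - [[2, 0, -0.6], [0, 0, 0], 0]
    - [[3, 0, -0.9], [0, 0, 0], 0]
    - [[4, 0, -1.2], [0, 0, 0], 0]

```text
time: 4.07
eef_pos: [437.3, -337.5, 31.1]
eef_rot: [-3.14, 0.009, -0.151]
wrist_force: [-12.2, -0.8, 3.2]
width: 0.002
grasp_force: 6.0
```

drive_tool:
  motion:
    - [[1, 0, -0.4], [0, 0, 0], 0]
    - [[2, 0, -0.8], [0, 0, 0], 0]

```text
time: 4.23
eef_pos: [437.4, -337.5, 31.2]
eef_rot: [-3.139, 0.012, -0.152]
wrist_force: [-15.0, 0.2, 0.6]
width: 0.003
grasp_force: 7.3
```

drive_tool:
  motion:
    - [[0.5, 0, -0.2], [0, 0, 0], 0]
    - [[1, 0, -0.4], [0, 0, 0], 0]

```text
time: 4.4
eef_pos: [437.4, -337.4, 31.2]
eef_rot: [-3.139, 0.014, -0.152]
wrist_force: [-14.9, 0.2, 0.2]
width: 0.003
grasp_force: 7.7
```

drive_tool:
  motion:
    - [[0.5, 0, -0.2], [0, 0, 0], 0]
    - [[1, 0, -0.4], [0, 0, 0], 0]

```text
time: 4.57
eef_pos: [438.5, -338.1, 31.4]
eef_rot: [-3.14, 0.013, -0.152]
wrist_force: [-12.5, -2.1, -2.9]
width: -0.001
grasp_force: 6.0
```

drive_tool:
  motion:
    - [[0.7, 0, 0], [0, 0, 0], 0]
    - [[1.4, 0, 0], [0, 0, 0], 0]
    - [[2.1, 0, 0], [0, 0, 0], 0]
    - [[2.8, 0, -0.2], [0, 0, 0], 0]
    - [[3.5, 0, -0.2], [0, 0, 0], 0]

```text
time: 4.98
eef_pos: [441.7, -339.4, 31.5]
eef_rot: [-3.14, 0.013, -0.153]
wrist_force: [-14.6, -3.8, -3.3]
width: 0.001
grasp_force: 6.9
```

drive_tool:
  motion:
    - [[0.7, 0, 0], [0, 0, 0], 0]
    - [[1.4, 0, -0.2], [0, 0, 0], 0]
    - [[2.1, 0, -0.2], [0, 0, 0], 0]

```text
time: 5.23
eef_pos: [443.7, -339.9, 31.7]
eef_rot: [-3.141, 0.013, -0.153]
wrist_force: [-14.8, -3.0, -3.4]
width: -0.0
grasp_force: 7.0
```

drive_tool:
  motion:
    - [[-22, 0, 2], [0, 0, 0], 0]
    - [[-22, -40, 2], [0, 0, 0], 0]
    - [[-22, -80, 2], [0, 0, 0], 0]
    - [[-22, -120, 2], [0, 0, 0], 0]
    - [[-22, -160, 2], [0, 0, 0], 0]
    - [[-22, -178, 2], [0, 0, 0], 0]
    - [[-22, -178, 2], [0, 0, 0], 0]
    - [[-19, -178, 2], [0, 0, 0], 0]
    - [[-18, -178, 2], [0, 0, 0], 0]
    - [[-17, -178, 2], [0, 0, 0], 0]
    - [[-16, -178, 2], [0, 0, 0], 0]
    - [[-15, -178, 2], [0, 0, 0], 0]

```text
time: 6.23
eef_pos: [462.7, -162.3, 31.9]
eef_rot: [3.141, -0.0, -0.152]
wrist_force: [0.1, 0.2, -0.1]
width: 0.002
grasp_force: 0.0
```

drive_tool:
  motion:
    - [[1, 0, -0.2], [0, 0, 0], 0]
    - [[2, 0, -0.4], [0, 0, 0], 0]
    - [[3, 0, -0.8], [0, 0, 0], 0]

```text
time: 6.48
eef_pos: [463.9, -161.9, 32.2]
eef_rot: [3.141, 0.004, -0.151]
wrist_force: [-5.4, -1.2, -1.7]
width: 0.001
grasp_force: 2.2
```

drive_tool:
  motion:
    - [[1, 0, -0.3], [0, 0, 0], 0]
    - [[2, 0, -0.6], [0, 0, 0], 0]
    - [[3, 0, -0.9], [0, 0, 0], 0]
    - [[4, 0, -1.2], [0, 0, 0], 0]

```text
time: 6.82
eef_pos: [464.1, -161.9, 32.4]
eef_rot: [-3.142, 0.011, -0.151]
wrist_force: [-10.9, 0.0, -1.2]
width: -0.002
grasp_force: 5.5
```

drive_tool:
  motion:
    - [[0.7, 0, -0.2], [0, 0, 0], 0]
    - [[1.4, 0, -0.4], [0, 0, 0], 0]
    - [[2.1, 0, -0.6], [0, 0, 0], 0]

```text
time: 7.07
eef_pos: [465.3, -161.5, 32.5]
eef_rot: [-3.141, 0.013, -0.151]
wrist_force: [-10.0, 2.1, -3.6]
width: -0.002
grasp_force: 5.0
```

drive_tool:
  motion:
    - [[0.8, 0, 0], [0, 0, 0], 0]
    - [[1.6, 0, 0], [0, 0, 0], 0]
    - [[2.4, 0, 0], [0, 0, 0], 0]
    - [[3.2, 0, 0], [0, 0, 0], 0]
    - [[4, 0, 0], [0, 0, 0], 0]
    - [[4.8, 0, 0], [0, 0, 0], 0]

```text
time: 7.57
eef_pos: [467.4, -160.9, 32.3]
eef_rot: [-3.14, 0.019, -0.15]
wrist_force: [-17.1, 4.0, 6.0]
width: 0.003
grasp_force: 8.9
```

```bash
python3 - <<'E'
from h import *
c=viewer.capture("top"); np.savez("pics/t2.npz",**c)
cv2.imwrite("pics/t2.png",cv2.resize(c["img"][146:230,224:340,::-1],None,fx=6,fy=6,interpolation=cv2.INTER_CUBIC))
E
```

```text
(no output)
```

View pics/t2.png

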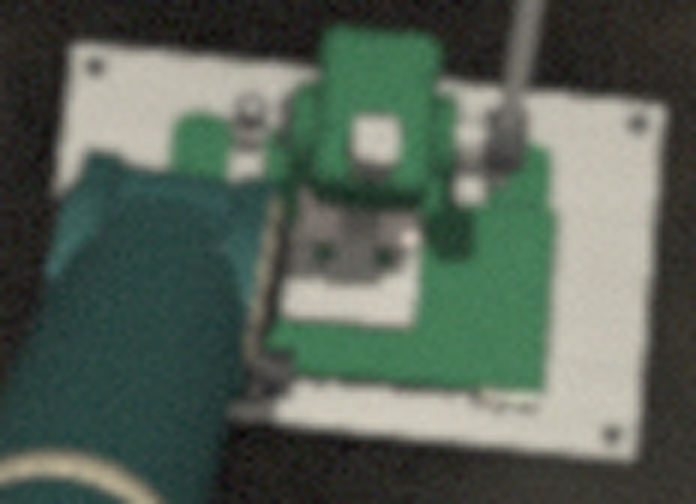

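drive_tool:
  motion:
    - [[-10, 0, 1], [0, 0, 0], 0]
    - [[-22, 0, 1], [0, 0, 0], 0]
    - [[-22, 40, 1], [0, 0, 0], 0]
    - [[-22, 80, 1], [0, 0, 0], 0]
    - [[-22, 120, 1], [0, 0, 0], 0]
    - [[-22, 160, 1], [0, 0, 0], 0]
    - [[-22, 178, 1], [0, 0, 0], 0]
    - [[-18, 178, 1], [0, 0, 0], 0]
    - [[-13, 178, 1], [0, 0, 0], 0]
    - [[-10, 178, 1], [0, 0, 0], 0]
    - [[-9, 178, 1], [0, 0, 0], 0]
    - [[-8, 178, 1], [0, 0, 0], 0]

```text
time: 8.62
eef_pos: [443.0, -336.3, 33.6]
eef_rot: [-3.141, -0.0, -0.147]
wrist_force: [-0.0, -0.3, -0.6]
width: -0.003
grasp_force: 0.0
```

drive_tool:
  motion:
    - [[1, 0, -0.2], [0, 0, 0], 0]
    - [[2, 0, -0.5], [0, 0, 0], 0]
    - [[3, 0, -0.8], [0, 0, 0], 0]
    - [[4, 0, -1.2], [0, 0, 0], 0]
    - [[5, 0, -1.6], [0, 0, 0], 0]
    - [[6, 0, -2], [0, 0, 0], 0]

```text
time: 9.12
eef_pos: [443.5, -336.9, 33.9]
eef_rot: [-3.138, 0.01, -0.15]
wrist_force: [-9.1, 2.8, -2.0]
width: 0.003
grasp_force: 4.7
```

drive_tool:
  motion:
    - [[0.8, 0, -0.3], [0, 0, 0], 0]
    - [[1.6, 0, -0.6], [0, 0, 0], 0]

```text
time: 9.28
eef_pos: [443.6, -336.9, 34.0]
eef_rot: [-3.138, 0.012, -0.151]
wrist_force: [-10.2, 1.8, -2.5]
width: 0.002
grasp_force: 5.2
```

drive_tool:
  motion:
    - [[0.8, 0, -0.1], [0, 0, 0], 0]
    - [[1.6, 0, -0.2], [0, 0, 0], 0]
    - [[2.4, 0, -0.3], [0, 0, 0], 0]

```text
time: 9.53
eef_pos: [445.5, -338.2, 34.1]
eef_rot: [-3.139, 0.012, -0.152]
wrist_force: [-10.4, 2.1, -4.1]
width: 0.002
grasp_force: 5.4
```

drive_tool:
  motion:
    - [[0.8, 0, 0], [0, 0, 0], 0]
    - [[1.6, 0, 0], [0, 0, 0], 0]
    - [[2.4, 0, 0], [0, 0, 0], 0]

```text
time: 9.78
eef_pos: [447.2, -339.2, 34.1]
eef_rot: [-3.139, 0.013, -0.152]
wrist_force: [-12.5, -0.1, -2.4]
width: -0.003
grasp_force: 6.2
```

drive_tool:
  motion:
    - [[0.8, 0, 0], [0, 0, 0], 0]
    - [[1.6, 0, 0], [0, 0, 0], 0]
    - [[2.4, 0, 0], [0, 0, 0], 0]

```text
time: 10.03
eef_pos: [449.0, -340.2, 34.0]
eef_rot: [-3.14, 0.014, -0.153]
wrist_force: [-12.6, -1.7, -3.4]
width: -0.001
grasp_force: 6.6
```

drive_tool:
  motion:
    - [[-14, 0, 0], [0, 0, 0], 0]
    - [[-30, 0, 5], [0, 0, 0], 0]
    - [[-30, -40, 5], [0, 0, 0], 0]
    - [[-30, -80, 5], [0, 0, 0], 0]
    - [[-30, -120, 5], [0, 0, 0], 0]
    - [[-30, -160, 5], [0, 0, 0], 0]
    - [[-30, -178, 5], [0, 0, 0], 0]
    - [[-25, -178, 5], [0, 0, 0], 0]
    - [[-22, -178, 5], [0, 0, 0], 0]
    - [[-20, -178, 5], [0, 0, 0], 0]
    - [[-18, -178, 5], [0, 0, 0], 0]
    - [[-17, -178, 5], [0, 0, 0], 0]

```text
time: 11.03
eef_pos: [465.4, -163.1, 31.2]
eef_rot: [3.141, 0.002, -0.153]
wrist_force: [-3.2, 0.1, 0.8]
width: -0.001
grasp_force: 1.6
```

drive_tool:
  motion:
    - [[1, 0, -0.2], [0, 0, 0], 0]
    - [[2, 0, -0.5], [0, 0, 0], 0]
    - [[3, 0, -0.8], [0, 0, 0], 0]
    - [[4, 0, -1.2], [0, 0, 0], 0]
    - [[5, 0, -1.6], [0, 0, 0], 0]
    - [[6, 0, -2], [0, 0, 0], 0]

```text
time: 11.53
eef_pos: [466.1, -162.9, 31.6]
eef_rot: [3.142, 0.012, -0.153]
wrist_force: [-9.8, 1.2, -3.6]
width: 0.001
grasp_force: 5.1
```

drive_tool:
  motion:
    - [[0.8, 0, -0.3], [0, 0, 0], 0]
    - [[1.6, 0, -0.6], [0, 0, 0], 0]
    - [[2.4, 0, -0.8], [0, 0, 0], 0]

```text
time: 11.78
eef_pos: [468.1, -162.3, 32.0]
eef_rot: [-3.141, 0.013, -0.152]
wrist_force: [-10.1, 2.2, -4.5]
width: -0.001
grasp_force: 5.1
```

drive_tool:
  motion:
    - [[0.8, 0, 0], [0, 0, 0], 0]
    - [[1.6, 0, 0], [0, 0, 0], 0]
    - [[2.4, 0, 0], [0, 0, 0], 0]

```text
time: 12.03
eef_pos: [468.8, -162.1, 31.8]
eef_rot: [-3.14, 0.017, -0.152]
wrist_force: [-14.7, 3.7, 2.0]
width: 0.003
grasp_force: 7.7
```

drive_tool:
  motion:
    - [[0.8, 0, 0], [0, 0, 0], 0]
    - [[1.6, 0, 0], [0, 0, 0], 0]
    - [[2.4, 0, 0], [0, 0, 0], 0]

```text
time: 12.28
eef_pos: [470.0, -161.8, 31.7]
eef_rot: [-3.14, 0.02, -0.151]
wrist_force: [-17.0, 5.2, 4.9]
width: -0.0
grasp_force: 8.9
```

drive_tool:
  motion:
    - [[-10, 0, 1], [0, 0, 0], 0]
    - [[-20, 0, 3], [0, 0, 0], 0]
    - [[-20, 40, 3], [0, 0, 0], 0]
    - [[-20, 80, 3], [0, 0, 0], 0]
    - [[-20, 120, 3], [0, 0, 0], 0]
    - [[-20, 160, 3], [0, 0, 0], 0]
    - [[-20, 180, 3], [0, 0, 0], 0]
    - [[-14, 180, 3], [0, 0, 0], 0]
    - [[-10, 180, 3], [0, 0, 0], 0]
    - [[-7, 180, 3], [0, 0, 0], 0]
    - [[-5, 180, 3], [0, 0, 0], 0]
    - [[-4, 180, 3], [0, 0, 0], 0]

```text
time: 13.28
eef_pos: [447.7, -339.3, 30.9]
eef_rot: [-3.14, 0.003, -0.148]
wrist_force: [-6.3, 1.3, 2.7]
width: 0.001
grasp_force: 2.8
```

drive_tool:
  motion:
    - [[1, 0, -0.2], [0, 0, 0], 0]
    - [[2, 0, -0.5], [0, 0, 0], 0]
    - [[3, 0, -0.8], [0, 0, 0], 0]
    - [[4, 0, -1.2], [0, 0, 0], 0]
    - [[5, 0, -1.6], [0, 0, 0], 0]

```text
time: 13.7
eef_pos: [447.8, -339.3, 31.0]
eef_rot: [-3.138, 0.012, -0.15]
wrist_force: [-13.5, 2.2, 0.5]
width: 0.001
grasp_force: 6.5
```

drive_tool:
  motion:
    - [[0.8, 0, -0.3], [0, 0, 0], 0]
    - [[1.6, 0, -0.5], [0, 0, 0], 0]
    - [[2.4, 0, -0.7], [0, 0, 0], 0]

```text
time: 13.95
eef_pos: [448.4, -339.6, 31.1]
eef_rot: [-3.138, 0.015, -0.15]
wrist_force: [-13.8, -0.2, -1.6]
width: -0.001
grasp_force: 6.6
```

drive_tool:
  motion:
    - [[0.8, 0, 0], [0, 0, 0], 0]
    - [[1.6, 0, 0], [0, 0, 0], 0]
    - [[2.4, 0, 0], [0, 0, 0], 0]

```text
time: 14.2
eef_pos: [450.6, -340.7, 31.1]
eef_rot: [-3.139, 0.015, -0.151]
wrist_force: [-14.6, -0.6, -0.1]
width: 0.001
grasp_force: 7.4
```

```bash
python3 - <<'E'
from h import *
c=viewer.capture("top"); np.savez("pics/t3.npz",**c)
cv2.imwrite("pics/t3.png",cv2.resize(c["img"][150:200,224:334,::-1],None,fx=7,fy=7,interpolation=cv2.INTER_CUBIC))
E
```

View pics/t3.png

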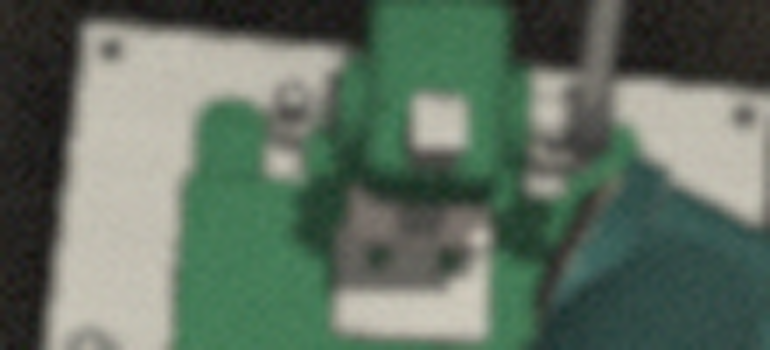

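drive_tool:
  motion:
    - [[-14, 0, 0], [0, 0, 0], 0]
    - [[-30, 0, 2], [0, 0, 0], 0]
    - [[-30, -40, 2], [0, 0, 0], 0]
    - [[-30, -80, 2], [0, 0, 0], 0]
    - [[-30, -120, 2], [0, 0, 0], 0]
    - [[-30, -160, 2], [0, 0, 0], 0]
    - [[-30, -180, 2], [0, 0, 0], 0]
    - [[-25, -180, 2], [0, 0, 0], 0]
    - [[-21, -180, 2], [0, 0, 0], 0]
    - [[-18, -180, 2], [0, 0, 0], 0]
    - [[-16, -180, 2], [0, 0, 0], 0]
    - [[-15, -180, 2], [0, 0, 0], 0]

```text
time: 15.25
eef_pos: [468.9, -163.1, 31.2]
eef_rot: [3.141, 0.003, -0.152]
wrist_force: [-4.2, 0.5, 1.7]
width: 0.002
grasp_force: 2.3
```

```bash
python3 - <<'E'
from h import *
c=viewer.capture("wrist"); np.savez("pics/w4.npz",**c);d=viewer.capture("scene")
a=cv2.resize(c["img"][:,:,::-1],(512,384));b=cv2.resize(d["img"][150:230,190:250,::-1],None,fx=4.8,fy=4.8,interpolation=cv2.INTER_CUBIC)
cv2.imwrite("pics/w4.png",np.hstack([a,b]))
E
```

```text
(no output)
```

View pics/w4.png

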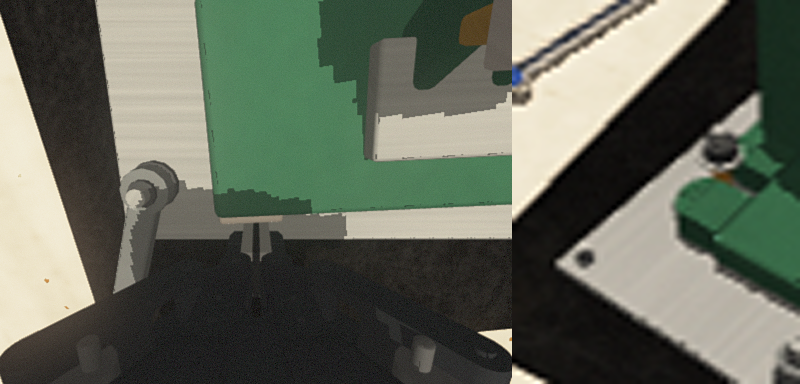

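drive_tool:
  motion:
    - [[1, 0, -0.3], [0, 0, 0], 0]
    - [[2, 0, -0.8], [0, 0, 0], 0]
    - [[3, 0, -1.3], [0, 0, 0], 0]
    - [[4, 0, -1.8], [0, 0, 0], 0]

```text
time: 15.68
eef_pos: [469.2, -163.1, 31.6]
eef_rot: [-3.142, 0.01, -0.152]
wrist_force: [-9.6, 0.1, -5.2]
width: -0.004
grasp_force: 4.7
```

drive_tool:
  motion:
    - [[0.8, 0, -0.3], [0, 0, 0], 0]
    - [[1.6, 0, -0.6], [0, 0, 0], 0]
    - [[2.4, 0, -0.8], [0, 0, 0], 0]

```text
time: 15.93
eef_pos: [470.6, -162.6, 32.0]
eef_rot: [-3.141, 0.012, -0.152]
wrist_force: [-10.8, 2.1, -3.7]
width: 0.002
grasp_force: 5.2
```

drive_tool:
  motion:
    - [[0.8, 0, -0.3], [0, 0, 0], 0]
    - [[1.6, 0, -0.6], [0, 0, 0], 0]
    - [[2.4, 0, -0.8], [0, 0, 0], 0]

```text
time: 16.18
eef_pos: [472.5, -162.5, 32.6]
eef_rot: [-3.14, 0.013, -0.151]
wrist_force: [-10.3, 3.9, -4.7]
width: -0.003
grasp_force: 5.6
```

drive_tool:
  motion:
    - [[0.8, 0, -0.2], [0, 0, 0], 0]
    - [[1.6, 0, -0.3], [0, 0, 0], 0]
    - [[2.4, 0, -0.4], [0, 0, 0], 0]

```text
time: 16.43
eef_pos: [474.3, -162.1, 32.7]
eef_rot: [-3.14, 0.015, -0.151]
wrist_force: [-11.0, 5.2, -4.7]
width: -0.0
grasp_force: 6.1
```

drive_tool:
  motion:
    - [[0.8, 0, -0.2], [0, 0, 0], 0]
    - [[1.6, 0, -0.3], [0, 0, 0], 0]

```text
time: 16.6
eef_pos: [475.7, -162.0, 33.0]
eef_rot: [-3.139, 0.015, -0.151]
wrist_force: [-11.9, 6.0, -3.6]
width: -0.004
grasp_force: 6.4
```

drive_tool:
  motion:
    - [[-12, 0, 1], [0, 0, 0], 0]
    - [[-24, 0, 4], [0, 0, 0], 0]
    - [[-24, 40, 4], [0, 0, 0], 0]
    - [[-24, 80, 4], [0, 0, 0], 0]
    - [[-24, 120, 4], [0, 0, 0], 0]
    - [[-24, 160, 4], [0, 0, 0], 0]
    - [[-24, 179, 4], [0, 0, 0], 0]
    - [[-17, 179, 4], [0, 0, 0], 0]
    - [[-12, 179, 4], [0, 0, 0], 0]
    - [[-9, 179, 4], [0, 0, 0], 0]
    - [[-7, 179, 4], [0, 0, 0], 0]
    - [[-6, 179, 3.8], [0, 0, 0], 0]

```text
time: 17.6
eef_pos: [449.4, -338.7, 31.4]
eef_rot: [-3.141, 0.003, -0.148]
wrist_force: [-6.2, 1.6, 1.8]
width: 0.001
grasp_force: 2.7
```

drive_tool:
  motion:
    - [[1, 0, -0.3], [0, 0, 0], 0]
    - [[2, 0, -0.8], [0, 0, 0], 0]
    - [[3, 0, -1.3], [0, 0, 0], 0]
    - [[4, 0, -1.8], [0, 0, 0], 0]

```text
time: 17.93
eef_pos: [449.6, -338.7, 31.7]
eef_rot: [-3.139, 0.01, -0.15]
wrist_force: [-10.4, -0.2, -4.8]
width: -0.002
grasp_force: 4.9
```

drive_tool:
  motion:
    - [[0.8, 0, -0.3], [0, 0, 0], 0]
    - [[1.6, 0, -0.6], [0, 0, 0], 0]
    - [[2.4, 0, -0.8], [0, 0, 0], 0]

```text
time: 18.18
eef_pos: [450.3, -339.1, 31.9]
eef_rot: [-3.139, 0.013, -0.15]
wrist_force: [-10.9, -0.7, -4.3]
width: 0.002
grasp_force: 5.6
```

drive_tool:
  motion:
    - [[0.8, 0, -0.2], [0, 0, 0], 0]
    - [[1.6, 0, -0.4], [0, 0, 0], 0]
    - [[2.4, 0, -0.6], [0, 0, 0], 0]

```text
time: 18.43
eef_pos: [452.4, -339.9, 32.4]
eef_rot: [-3.139, 0.013, -0.151]
wrist_force: [-12.7, -1.4, -4.4]
width: 0.001
grasp_force: 6.0
```

drive_tool:
  motion:
    - [[0.8, 0, -0.1], [0, 0, 0], 0]
    - [[1.6, 0, -0.2], [0, 0, 0], 0]
    - [[2.4, 0, -0.3], [0, 0, 0], 0]

```text
time: 18.68
eef_pos: [454.3, -340.8, 32.7]
eef_rot: [-3.14, 0.014, -0.151]
wrist_force: [-12.9, -1.7, -3.3]
width: -0.002
grasp_force: 6.2
```

drive_tool:
  motion:
    - [[0.8, 0, -0.1], [0, 0, 0], 0]
    - [[1.6, 0, -0.2], [0, 0, 0], 0]
    - [[2.4, 0, -0.3], [0, 0, 0], 0]

```text
time: 18.93
eef_pos: [456.4, -341.4, 33.0]
eef_rot: [-3.14, 0.014, -0.151]
wrist_force: [-13.9, -2.6, -4.5]
width: 0.001
grasp_force: 6.4
```

drive_tool:
  motion:
    - [[0.8, 0, -0.1], [0, 0, 0], 0]
    - [[1.6, 0, -0.2], [0, 0, 0], 0]

```text
time: 19.1
eef_pos: [457.9, -341.8, 33.2]
eef_rot: [-3.14, 0.014, -0.151]
wrist_force: [-13.5, -3.2, -3.7]
width: 0.0
grasp_force: 6.4
```

drive_tool:
  motion:
    - [[-16, 0, 1], [0, 0, 0], 0]
    - [[-33, 0, 4], [0, 0, 0], 0]
    - [[-33, -40, 4], [0, 0, 0], 0]
    - [[-33, -80, 4], [0, 0, 0], 0]
    - [[-33, -120, 4], [0, 0, 0], 0]
    - [[-33, -160, 4], [0, 0, 0], 0]
    - [[-33, -181, 4], [0, 0, 0], 0]
    - [[-28, -181, 4], [0, 0, 0], 0]
    - [[-24, -181, 4], [0, 0, 0], 0]
    - [[-21, -181, 4], [0, 0, 0], 0]
    - [[-19, -181, 4], [0, 0, 0], 0]
    - [[-18, -181, 3.8], [0, 0, 0], 0]

```text
time: 20.1
eef_pos: [473.5, -161.9, 31.7]
eef_rot: [3.141, 0.002, -0.152]
wrist_force: [-3.1, 1.4, 1.1]
width: 0.001
grasp_force: 1.8
```

drive_tool:
  motion:
    - [[1, 0, -0.3], [0, 0, 0], 0]
    - [[2, 0, -0.8], [0, 0, 0], 0]
    - [[3, 0, -1.3], [0, 0, 0], 0]
    - [[4, 0, -1.8], [0, 0, 0], 0]

```text
time: 20.43
eef_pos: [473.8, -161.8, 32.3]
eef_rot: [-3.142, 0.009, -0.152]
wrist_force: [-9.0, 0.5, -2.5]
width: 0.0
grasp_force: 4.6
```

drive_tool:
  motion:
    - [[0.8, 0, -0.3], [0, 0, 0], 0]
    - [[1.6, 0, -0.6], [0, 0, 0], 0]
    - [[2.4, 0, -0.8], [0, 0, 0], 0]

```text
time: 20.68
eef_pos: [474.6, -161.6, 32.4]
eef_rot: [-3.141, 0.013, -0.152]
wrist_force: [-9.6, 1.3, -4.3]
width: -0.004
grasp_force: 5.1
```

drive_tool:
  motion:
    - [[0.8, 0, -0.2], [0, 0, 0], 0]
    - [[1.6, 0, -0.4], [0, 0, 0], 0]
    - [[2.4, 0, -0.6], [0, 0, 0], 0]

```text
time: 20.93
eef_pos: [476.5, -161.3, 32.8]
eef_rot: [-3.14, 0.014, -0.152]
wrist_force: [-10.7, 3.1, -4.2]
width: -0.0
grasp_force: 5.4
```

drive_tool:
  motion:
    - [[0.8, 0, -0.1], [0, 0, 0], 0]
    - [[1.6, 0, -0.2], [0, 0, 0], 0]
    - [[2.4, 0, -0.3], [0, 0, 0], 0]

```text
time: 21.18
eef_pos: [478.2, -160.9, 32.9]
eef_rot: [-3.14, 0.016, -0.151]
wrist_force: [-11.2, 5.7, -3.6]
width: -0.0
grasp_force: 6.1
```

drive_tool:
  motion:
    - [[0.8, 0, -0.1], [0, 0, 0], 0]
    - [[1.6, 0, -0.2], [0, 0, 0], 0]
    - [[2.4, 0, -0.3], [0, 0, 0], 0]

```text
time: 21.43
eef_pos: [480.2, -160.6, 33.0]
eef_rot: [-3.139, 0.017, -0.151]
wrist_force: [-12.3, 6.0, -4.1]
width: -0.005
grasp_force: 6.5
```

drive_tool:
  motion:
    - [[0.8, 0, -0.1], [0, 0, 0], 0]
    - [[1.6, 0, -0.2], [0, 0, 0], 0]

```text
time: 21.6
eef_pos: [481.6, -160.7, 33.2]
eef_rot: [-3.139, 0.017, -0.151]
wrist_force: [-12.4, 7.0, -3.3]
width: 0.001
grasp_force: 6.6
```

drive_tool:
  motion:
    - [[0.8, -0.6, -0.1], [0, 0, 0], 0]
    - [[1.6, -1.2, -0.2], [0, 0, 0], 0]
    - [[2.4, -1.8, -0.3], [0, 0, 0], 0]

```text
time: 21.85
eef_pos: [485.1, -160.1, 33.6]
eef_rot: [-3.14, 0.015, -0.151]
wrist_force: [-11.1, 4.9, -4.6]
width: -0.001
grasp_force: 5.6
```

drive_tool:
  motion:
    - [[0.8, -0.6, -0.1], [0, 0, 0], 0]
    - [[1.6, -1.2, -0.2], [0, 0, 0], 0]

```text
time: 22.02
eef_pos: [487.2, -159.6, 33.9]
eef_rot: [-3.14, 0.014, -0.151]
wrist_force: [-9.9, 3.0, -3.5]
width: 0.002
grasp_force: 5.3
```

drive_tool:
  motion:
    - [[-14, 0, 1], [0, 0, 0], 0]
    - [[-28, 0, 4.5], [0, 0, 0], 0]
    - [[-28, 40, 4.5], [0, 0, 0], 0]
    - [[-28, 80, 4.5], [0, 0, 0], 0]
    - [[-28, 120, 4.5], [0, 0, 0], 0]
    - [[-28, 160, 4.5], [0, 0, 0], 0]
    - [[-28, 183, 4.5], [0, 0, 0], 0]
    - [[-22, 183, 4.5], [0, 0, 0], 0]
    - [[-17, 183, 4.5], [0, 0, 0], 0]
    - [[-14, 183, 4.5], [0, 0, 0], 0]
    - [[-12, 183, 4.5], [0, 0, 0], 0]
    - [[-11, 183, 4.3], [0, 0, 0], 0]

```text
time: 23.02
eef_pos: [455.3, -338.5, 31.9]
eef_rot: [-3.141, 0.003, -0.148]
wrist_force: [-3.4, 0.1, 0.2]
width: 0.001
grasp_force: 2.1
```

drive_tool:
  motion:
    - [[1, 0, -0.3], [0, 0, 0], 0]
    - [[2, 0, -0.8], [0, 0, 0], 0]
    - [[3, 0, -1.3], [0, 0, 0], 0]
    - [[4, 0, -1.8], [0, 0, 0], 0]

```text
time: 23.35
eef_pos: [455.4, -338.6, 32.3]
eef_rot: [-3.139, 0.009, -0.15]
wrist_force: [-8.3, 1.3, -4.0]
width: 0.0
grasp_force: 4.7
```

drive_tool:
  motion:
    - [[0.8, 0, -0.3], [0, 0, 0], 0]
    - [[1.6, 0.3, -0.6], [0, 0, 0], 0]
    - [[2.4, 0.6, -0.8], [0, 0, 0], 0]

```text
time: 23.6
eef_pos: [456.4, -339.2, 32.5]
eef_rot: [-3.138, 0.012, -0.15]
wrist_force: [-10.3, 1.2, -4.5]
width: 0.002
grasp_force: 5.0
```

drive_tool:
  motion:
    - [[0.8, 0.4, -0.2], [0, 0, 0], 0]
    - [[1.6, 0.8, -0.4], [0, 0, 0], 0]
    - [[2.4, 1.2, -0.6], [0, 0, 0], 0]

```text
time: 23.85
eef_pos: [458.6, -340.9, 33.0]
eef_rot: [-3.138, 0.012, -0.15]
wrist_force: [-10.8, 2.2, -4.1]
width: 0.004
grasp_force: 5.0
```

drive_tool:
  motion:
    - [[0.8, 0.2, -0.1], [0, 0, 0], 0]
    - [[1.6, 0.4, -0.2], [0, 0, 0], 0]
    - [[2.4, 0.6, -0.3], [0, 0, 0], 0]

```text
time: 24.1
eef_pos: [460.5, -342.2, 33.2]
eef_rot: [-3.139, 0.012, -0.151]
wrist_force: [-11.0, -0.5, -5.2]
width: -0.002
grasp_force: 5.3
```

drive_tool:
  motion:
    - [[0.8, 0.2, -0.1], [0, 0, 0], 0]
    - [[1.6, 0.4, -0.2], [0, 0, 0], 0]
    - [[2.4, 0.6, -0.3], [0, 0, 0], 0]

```text
time: 24.35
eef_pos: [462.5, -343.5, 33.5]
eef_rot: [-3.139, 0.013, -0.151]
wrist_force: [-11.3, -0.9, -3.4]
width: -0.002
grasp_force: 5.5
```

drive_tool:
  motion:
    - [[0.8, 0.2, -0.1], [0, 0, 0], 0]
    - [[1.6, 0.4, -0.2], [0, 0, 0], 0]

```text
time: 24.52
eef_pos: [463.9, -344.3, 33.7]
eef_rot: [-3.139, 0.013, -0.151]
wrist_force: [-11.6, -1.3, -4.4]
width: 0.004
grasp_force: 5.6
```

drive_tool:
  motion:
    - [[-14, 0, 1], [0, 0, 0], 0]
    - [[-28, 0, 4], [0, 0, 0], 0]
    - [[-28, -40, 4], [0, 0, 0], 0]
    - [[-28, -80, 4], [0, 0, 0], 0]
    - [[-28, -120, 4], [0, 0, 0], 0]
    - [[-28, -160, 4], [0, 0, 0], 0]
    - [[-28, -186, 4], [0, 0, 0], 0]
    - [[-23, -186, 4], [0, 0, 0], 0]
    - [[-18, -186, 4], [0, 0, 0], 0]
    - [[-15, -186, 4], [0, 0, 0], 0]
    - [[-13, -186, 4], [0, 0, 0], 0]
    - [[-12, -186, 3.8], [0, 0, 0], 0]

```text
time: 25.52
eef_pos: [484.2, -160.8, 31.9]
eef_rot: [3.142, 0.004, -0.152]
wrist_force: [-6.5, 2.1, 1.6]
width: 0.0
grasp_force: 3.0
```

drive_tool:
  motion:
    - [[1, 0, -0.3], [0, 0, 0], 0]
    - [[2, 0, -0.8], [0, 0, 0], 0]
    - [[3, 0, -1.3], [0, 0, 0], 0]
    - [[4, 0, -1.8], [0, 0, 0], 0]

```text
time: 25.85
eef_pos: [484.4, -160.8, 32.3]
eef_rot: [-3.141, 0.012, -0.153]
wrist_force: [-10.0, 1.9, -4.6]
width: 0.001
grasp_force: 5.1
```

drive_tool:
  motion:
    - [[0.8, 0, -0.3], [0, 0, 0], 0]
    - [[1.6, -0.3, -0.6], [0, 0, 0], 0]
    - [[2.4, -0.6, -0.8], [0, 0, 0], 0]

```text
time: 26.1
eef_pos: [485.7, -160.4, 32.5]
eef_rot: [-3.141, 0.014, -0.153]
wrist_force: [-10.1, 2.5, -4.4]
width: 0.002
grasp_force: 5.2
```

drive_tool:
  motion:
    - [[0.8, -0.4, -0.2], [0, 0, 0], 0]
    - [[1.6, -0.8, -0.4], [0, 0, 0], 0]
    - [[2.4, -1.2, -0.6], [0, 0, 0], 0]

```text
time: 26.35
eef_pos: [488.5, -159.7, 33.1]
eef_rot: [-3.141, 0.014, -0.153]
wrist_force: [-9.4, 1.1, -4.5]
width: 0.002
grasp_force: 4.9
```

drive_tool:
  motion:
    - [[0.8, -0.3, -0.1], [0, 0, 0], 0]
    - [[1.6, -0.6, -0.2], [0, 0, 0], 0]
    - [[2.4, -0.9, -0.3], [0, 0, 0], 0]

```text
time: 26.6
eef_pos: [490.9, -159.0, 33.3]
eef_rot: [-3.141, 0.014, -0.153]
wrist_force: [-9.5, 2.7, -5.5]
width: -0.003
grasp_force: 5.1
```

drive_tool:
  motion:
    - [[0.8, -0.3, -0.1], [0, 0, 0], 0]
    - [[1.6, -0.6, -0.2], [0, 0, 0], 0]

```text
time: 26.77
eef_pos: [492.5, -158.5, 33.5]
eef_rot: [-3.141, 0.014, -0.153]
wrist_force: [-10.2, 3.0, -3.4]
width: -0.003
grasp_force: 5.2
```

drive_tool:
  motion:
    - [[-14, 0, 1], [0, 0, 0], 0]
    - [[-25, 0, 4], [0, 0, 0], 0]
    - [[-25, 40, 4], [0, 0, 0], 0]
    - [[-25, 80, 4], [0, 0, 0], 0]
    - [[-25, 120, 4], [0, 0, 0], 0]
    - [[-25, 160, 4], [0, 0, 0], 0]
    - [[-25, 188, 4], [0, 0, 0], 0]
    - [[-19, 188, 4], [0, 0, 0], 0]
    - [[-14, 188, 4], [0, 0, 0], 0]
    - [[-11, 188, 4], [0, 0, 0], 0]
    - [[-9, 188, 4], [0, 0, 0], 0]
    - [[-8, 188, 3.8], [0, 0, 0], 0]

```text
time: 27.77
eef_pos: [461.8, -342.2, 31.8]
eef_rot: [-3.141, 0.004, -0.149]
wrist_force: [-5.3, 0.1, 0.5]
width: 0.003
grasp_force: 3.0
```

drive_tool:
  motion:
    - [[1, 0, -0.3], [0, 0, 0], 0]
    - [[2, 0, -0.8], [0, 0, 0], 0]
    - [[3, 0, -1.3], [0, 0, 0], 0]
    - [[4, 0, -1.8], [0, 0, 0], 0]

```text
time: 28.1
eef_pos: [462.0, -342.1, 32.1]
eef_rot: [-3.139, 0.011, -0.15]
wrist_force: [-11.0, -1.1, -5.3]
width: 0.0
grasp_force: 5.4
```

drive_tool:
  motion:
    - [[0.8, 0, -0.3], [0, 0, 0], 0]
    - [[1.6, 0.3, -0.6], [0, 0, 0], 0]
    - [[2.4, 0.6, -0.8], [0, 0, 0], 0]

```text
time: 28.35
eef_pos: [463.1, -342.8, 32.3]
eef_rot: [-3.139, 0.013, -0.15]
wrist_force: [-11.3, -0.3, -4.5]
width: 0.004
grasp_force: 5.5
```

drive_tool:
  motion:
    - [[0.8, 0.3, -0.2], [0, 0, 0], 0]
    - [[1.6, 0.6, -0.4], [0, 0, 0], 0]

```text
time: 28.52
eef_pos: [464.7, -343.6, 32.7]
eef_rot: [-3.139, 0.013, -0.15]
wrist_force: [-11.2, -0.1, -3.9]
width: 0.002
grasp_force: 5.4
```

drive_tool:
  motion:
    - [[0.7, 0.2, -0.1], [0, 0, 0], 0]
    - [[1.4, 0.4, -0.2], [0, 0, 0], 0]

```text
time: 28.68
eef_pos: [465.9, -344.3, 32.8]
eef_rot: [-3.139, 0.013, -0.15]
wrist_force: [-12.2, -1.0, -3.6]
width: -0.003
grasp_force: 5.5
```

drive_tool:
  motion:
    - [[0.7, 0.2, -0.1], [0, 0, 0], 0]
    - [[1.4, 0.4, -0.2], [0, 0, 0], 0]

```text
time: 28.85
eef_pos: [467.1, -345.0, 33.0]
eef_rot: [-3.139, 0.014, -0.15]
wrist_force: [-10.9, -0.9, -4.4]
width: -0.004
grasp_force: 5.7
```

drive_tool:
  motion:
    - [[0.7, 0.2, -0.1], [0, 0, 0], 0]
    - [[1.4, 0.4, -0.2], [0, 0, 0], 0]

```text
time: 29.02
eef_pos: [468.4, -345.7, 33.2]
eef_rot: [-3.139, 0.014, -0.15]
wrist_force: [-12.3, -1.1, -5.0]
width: 0.001
grasp_force: 5.6
```

drive_tool:
  motion:
    - [[-14, 0, 1], [0, 0, 0], 0]
    - [[-28, 0, 4], [0, 0, 0], 0]
    - [[-28, -40, 4], [0, 0, 0], 0]
    - [[-28, -80, 4], [0, 0, 0], 0]
    - [[-28, -120, 4], [0, 0, 0], 0]
    - [[-28, -160, 4], [0, 0, 0], 0]
    - [[-28, -189, 4], [0, 0, 0], 0]
    - [[-23, -189, 4], [0, 0, 0], 0]
    - [[-18, -189, 4], [0, 0, 0], 0]
    - [[-15, -189, 4], [0, 0, 0], 0]
    - [[-13, -189, 4], [0, 0, 0], 0]
    - [[-12, -189, 3.8], [0, 0, 0], 0]

```text
time: 30.02
eef_pos: [490.2, -159.8, 31.7]
eef_rot: [3.141, 0.003, -0.152]
wrist_force: [-4.1, 1.6, 2.0]
width: 0.003
grasp_force: 2.0
```

drive_tool:
  motion:
    - [[1, 0, -0.3], [0, 0, 0], 0]
    - [[2, 0, -0.8], [0, 0, 0], 0]
    - [[3, 0, -1.3], [0, 0, 0], 0]
    - [[4, 0, -1.8], [0, 0, 0], 0]

```text
time: 30.35
eef_pos: [490.4, -159.8, 32.2]
eef_rot: [-3.141, 0.01, -0.152]
wrist_force: [-10.1, 0.7, -3.7]
width: 0.001
grasp_force: 4.5
```

drive_tool:
  motion:
    - [[0.8, 0, -0.3], [0, 0, 0], 0]
    - [[1.6, -0.3, -0.6], [0, 0, 0], 0]
    - [[2.4, -0.6, -0.8], [0, 0, 0], 0]

```text
time: 30.6
eef_pos: [491.7, -159.4, 32.5]
eef_rot: [-3.141, 0.012, -0.152]
wrist_force: [-9.1, 2.1, -4.3]
width: -0.001
grasp_force: 4.8
```

drive_tool:
  motion:
    - [[0.8, -0.4, -0.2], [0, 0, 0], 0]
    - [[1.6, -0.8, -0.4], [0, 0, 0], 0]

```text
time: 30.77
eef_pos: [493.4, -158.9, 32.8]
eef_rot: [-3.141, 0.012, -0.153]
wrist_force: [-9.3, 0.8, -4.0]
width: -0.004
grasp_force: 4.7
```

drive_tool:
  motion:
    - [[0.7, -0.3, -0.1], [0, 0, 0], 0]
    - [[1.4, -0.6, -0.2], [0, 0, 0], 0]

```text
time: 30.93
eef_pos: [494.8, -158.3, 33.0]
eef_rot: [-3.141, 0.012, -0.152]
wrist_force: [-9.0, 1.9, -4.7]
width: 0.0
grasp_force: 4.8
```

drive_tool:
  motion:
    - [[0.7, -0.3, -0.1], [0, 0, 0], 0]
    - [[1.4, -0.6, -0.2], [0, 0, 0], 0]

```text
time: 31.1
eef_pos: [496.2, -157.8, 33.1]
eef_rot: [-3.141, 0.013, -0.152]
wrist_force: [-9.3, 2.1, -4.7]
width: 0.004
grasp_force: 4.8
```

drive_tool:
  motion:
    - [[0.7, -0.3, -0.1], [0, 0, 0], 0]
    - [[1.4, -0.6, -0.2], [0, 0, 0], 0]

```text
time: 31.27
eef_pos: [497.6, -157.4, 33.3]
eef_rot: [-3.141, 0.013, -0.152]
wrist_force: [-10.8, 1.8, -3.6]
width: -0.001
grasp_force: 5.6
```

drive_tool:
  motion:
    - [[0.6, -0.3, -0.1], [0, 0, 0], 0]
    - [[1.2, -0.6, -0.2], [0, 0, 0], 0]

```text
time: 31.43
eef_pos: [497.6, -157.3, 33.2]
eef_rot: [-3.141, 0.015, -0.153]
wrist_force: [-12.4, 1.5, -2.6]
width: 0.001
grasp_force: 6.3
```

drive_tool:
  motion:
    - [[-14, 0, 1], [0, 0, 0], 0]
    - [[-26, 0, 4], [0, 0, 0], 0]
    - [[-26, 40, 4], [0, 0, 0], 0]
    - [[-26, 80, 4], [0, 0, 0], 0]
    - [[-26, 120, 4], [0, 0, 0], 0]
    - [[-26, 160, 4], [0, 0, 0], 0]
    - [[-26, 191, 4], [0, 0, 0], 0]
    - [[-19, 191, 4], [0, 0, 0], 0]
    - [[-15, 191, 4], [0, 0, 0], 0]
    - [[-12, 191, 4], [0, 0, 0], 0]
    - [[-10, 191, 4], [0, 0, 0], 0]
    - [[-9, 191, 3.8], [0, 0, 0], 0]

```text
time: 32.43
eef_pos: [466.7, -343.1, 31.7]
eef_rot: [-3.141, 0.004, -0.148]
wrist_force: [-5.3, 1.3, 0.7]
width: -0.003
grasp_force: 2.8
```

drive_tool:
  motion:
    - [[1, 0, -0.3], [0, 0, 0], 0]
    - [[2, 0, -0.8], [0, 0, 0], 0]
    - [[3, 0, -1.3], [0, 0, 0], 0]
    - [[4, 0, -1.8], [0, 0, 0], 0]

```text
time: 32.77
eef_pos: [466.8, -343.1, 31.9]
eef_rot: [-3.139, 0.011, -0.15]
wrist_force: [-10.7, -0.1, -4.7]
width: -0.001
grasp_force: 5.2
```

drive_tool:
  motion:
    - [[0.8, 0, -0.3], [0, 0, 0], 0]
    - [[1.6, 0.3, -0.6], [0, 0, 0], 0]

```text
time: 32.93
eef_pos: [467.3, -343.4, 32.1]
eef_rot: [-3.139, 0.013, -0.15]
wrist_force: [-10.4, -0.2, -5.1]
width: -0.001
grasp_force: 5.2
```

drive_tool:
  motion:
    - [[0.7, 0.3, -0.2], [0, 0, 0], 0]
    - [[1.4, 0.6, -0.3], [0, 0, 0], 0]

```text
time: 33.1
eef_pos: [468.6, -344.3, 32.3]
eef_rot: [-3.139, 0.013, -0.15]
wrist_force: [-11.4, 0.5, -4.9]
width: 0.001
grasp_force: 5.3
```

drive_tool:
  motion:
    - [[0.6, 0.2, -0.2], [0, 0, 0], 0]
    - [[1.2, 0.4, -0.4], [0, 0, 0], 0]

```text
time: 33.27
eef_pos: [468.7, -344.4, 32.2]
eef_rot: [-3.138, 0.015, -0.15]
wrist_force: [-12.5, 1.0, -3.8]
width: 0.003
grasp_force: 6.2
```

drive_tool:
  motion:
    - [[0.6, 0.1, -0.2], [0, 0, 0], 0]
    - [[1.2, 0.2, -0.4], [0, 0, 0], 0]

```text
time: 33.43
eef_pos: [468.8, -344.4, 32.3]
eef_rot: [-3.137, 0.017, -0.15]
wrist_force: [-14.6, 1.0, -4.1]
width: 0.0
grasp_force: 7.3
```

drive_tool:
  motion:
    - [[0.5, 0, -0.3], [0, 0, 0], 0]
    - [[1, 0, -0.5], [0, 0, 0], 0]

```text
time: 33.6
eef_pos: [468.9, -344.4, 32.4]
eef_rot: [-3.137, 0.019, -0.15]
wrist_force: [-15.6, 2.0, -4.3]
width: -0.002
grasp_force: 7.9
```

drive_tool:
  motion:
    - [[-14, 0, 1], [0, 0, 0], 0]
    - [[-26, 0, 4], [0, 0, 0], 0]
    - [[-26, -40, 4], [0, 0, 0], 0]
    - [[-26, -80, 4], [0, 0, 0], 0]
    - [[-26, -120, 4], [0, 0, 0], 0]
    - [[-26, -160, 4], [0, 0, 0], 0]
    - [[-26, -192, 4], [0, 0, 0], 0]
    - [[-19, -192, 4], [0, 0, 0], 0]
    - [[-15, -192, 4], [0, 0, 0], 0]
    - [[-12, -192, 4], [0, 0, 0], 0]
    - [[-10, -192, 4], [0, 0, 0], 0]
    - [[-9, -192, 3.8], [0, 0, 0], 0]

```text
time: 34.6
eef_pos: [496.7, -157.4, 32.0]
eef_rot: [3.141, 0.002, -0.152]
wrist_force: [-3.2, 2.2, 1.0]
width: -0.004
grasp_force: 1.6
```

drive_tool:
  motion:
    - [[1, 0, -0.3], [0, 0, 0], 0]
    - [[2, 0, -0.8], [0, 0, 0], 0]
    - [[3, 0, -1.3], [0, 0, 0], 0]
    - [[4, 0, -1.8], [0, 0, 0], 0]

```text
time: 34.93
eef_pos: [496.8, -157.4, 32.5]
eef_rot: [-3.142, 0.01, -0.152]
wrist_force: [-9.2, 0.2, -3.4]
width: -0.002
grasp_force: 4.4
```

drive_tool:
  motion:
    - [[0.8, 0, -0.3], [0, 0, 0], 0]
    - [[1.6, 0, -0.6], [0, 0, 0], 0]

```text
time: 35.1
eef_pos: [497.1, -157.3, 32.5]
eef_rot: [-3.141, 0.012, -0.152]
wrist_force: [-10.2, 1.3, -4.6]
width: -0.002
grasp_force: 5.2
```

drive_tool:
  motion:
    - [[0.6, 0, -0.3], [0, 0, 0], 0]
    - [[1.2, 0, -0.6], [0, 0, 0], 0]

```text
time: 35.27
eef_pos: [497.2, -157.3, 32.7]
eef_rot: [-3.141, 0.015, -0.152]
wrist_force: [-12.6, 2.1, -4.7]
width: -0.002
grasp_force: 5.8
```

```bash
python3 - <<'E'
from h import *
c=viewer.capture("scene");d=viewer.capture("top")
cv2.imwrite("pics/s5.png",np.hstack([cv2.resize(d["img"][150:220,224:304,::-1],(400,350),interpolation=cv2.INTER_CUBIC),cv2.resize(c["img"][150:240,190:290,::-1],(389,350),interpolation=cv2.INTER_CUBIC)]))
E
```

```text
(no output)
```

View pics/s5.png

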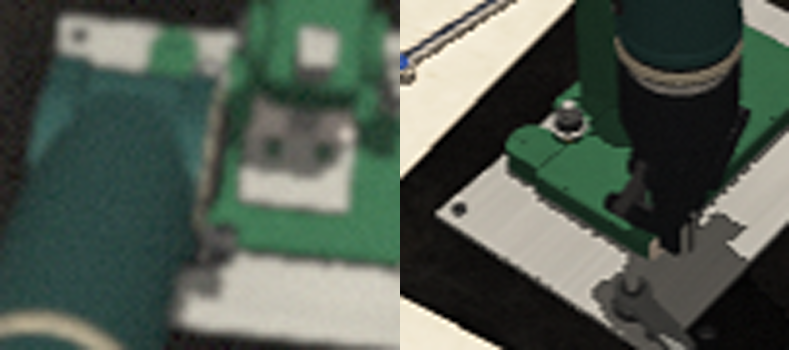

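drive_tool:
  motion:
    - [[0.6, 0, -0.3], [0, 0, 0], 0]
    - [[1.2, 0, -0.6], [0, 0, 0], 0]

```text
time: 35.53
eef_pos: [497.3, -157.3, 32.9]
eef_rot: [-3.141, 0.017, -0.152]
wrist_force: [-12.7, 1.9, -6.2]
width: -0.001
grasp_force: 6.5
```

drive_tool:
  motion:
    - [[-20, 0, -5], [0, 0, 0], 0]
    - [[-50, 0, -20], [0, 0, 0], 0.5]
    - [[-70, -20, -50], [0, 0, 0], 1]
    - [[-85, -45, -66], [0, 0, 0], 1]
    - [[-85, -66, -66], [0, 0, 0], 1]
    - [[-85, -66, -66], [0, 0, 0], 1]
    - [[-85, -66, -66], [0, 0, 0], 1]

```text
time: 36.12
eef_pos: [432.5, -79.6, 102.7]
eef_rot: [-3.142, -0.003, -0.149]
wrist_force: [-0.4, -0.1, -0.8]
width: 0.849
grasp_force: 0.0
```

```bash
python3 - <<'E'
from h import *
c=viewer.capture("wrist"); d=viewer.capture("scene")
cv2.imwrite("pics/w6.png",np.hstack([c["img"][::1,:,::-1],cv2.resize(d["img"][150:270,190:280,::-1],(288,384))]))
s=read_state();print(s["eef_pos"],s["eef_rot"],s["width"])
for z in(76,):print([proj(c,(431,-80,z)),proj(c,(505,-110,38))])
E
```

```text
[431.86439615 -80.87286976 101.93354377] [ 3.14114412e+00 -7.93776875e-04 -1.51634045e-01] 0.9842750882821462
[array([257.07332363, 221.2327174 ]), array([283.05573335,  99.35799243])]
```

View pics/w6.png

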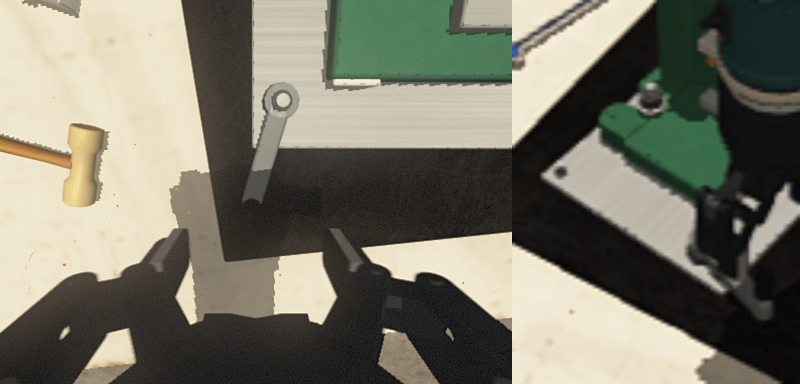

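The wrist view shows the pivot at (281,99), the visible bar end at (252,203), and the black knob blending into the mat and fingers just below it, near the predicted (257,221).

```bash
python3 - <<'E'
from h import *
c=viewer.capture("wrist")
p=onz(c,281,99,38);m=onz(c,266,155,35);t=onz(c,252,203,35);print(p,m,t)
v=m-p;v2=t-p;print(np.linalg.norm(v2),np.arctan2(v[1],v[0]),np.arctan2(v2[1],v2[0]))
for w in(v,v2):print(p+80*w/np.linalg.norm(w))
g=c["img"][190:260,225:300].mean(2);print(np.round(g[::6,::6]).astype(int))
E
```

```text
[ 504.59439992 -109.97787666] [466.25257972 -93.82728627] [429.93598444 -77.33900956]
81.48113062798284 2.7429225385440015 2.729454195778357
[430.86815505 -78.92242921]
[431.29309454 -77.93230552]
[[ 42  41  44  73  77  77  77  37  41  42  31  28  36]
 [ 47  37  38  77  80  79  57  39  28  33  28  38  25]
 [ 44  42  36  41  31  26  39  37  30  35  36  34  34]
 [ 39  43  37  40  33  42  31  36  33  29  30  34  20]
 [ 47  41  37  38  36  32  41  39  35  29  36  23  32]
 [ 45  38  43  37  36  38  38  37  32  32  37  37  41]
 [ 46  43  33  39  39  40  40  35  40  38  40  37  39]
 [ 38  35  38  33  37  37  30  35  41  37  38  46  48]
 [ 47  41  44  35  38  40  39  38  46  47  49  48  55]
 [ 40  44  41  44  36  42  52  47  46  49  57  53  54]
 [ 53  48  43  41  43  40  47  43  45  46  58  64  55]
 [ 48  46  48  51  46  48  41  42  78 215 218 220 220]]
```

drive_tool:
  motion:
    - [[-1, -2, 40], [0, 0, 0], 1]
    - [[-1, -2, 52], [0, 0, 0], 1]
    - [[-1, -2, 52], [0, 0, 0], 0.5]
    - [[-1, -2, 52], [0, 0, 0], 0.1]
    - [[-1, -2, 52], [0, 0, 0], 0]
    - [[-1, -2, 52], [0, 0, 0], 0]
    - [[-1, -2, 52], [0, 0, 0], 0]
    - [[-1, -2, 52], [0, 0, 0], 0]
  squeeze: 20

```text
time: 36.93
eef_pos: [431.3, -77.6, 50.7]
eef_rot: [-3.141, -0.001, -0.15]
wrist_force: [0.3, -1.3, 4.4]
width: 0.16
grasp_force: 22.4
```

drive_tool:
  motion:
    - [[-0.6, 4, 0], [0, 0, 0], 0]
    - [[-1.6, 8, 0], [0, 0, 0], 0]
    - [[-2.5, 16, 0], [0, 0, 0], 0]
    - [[-2.5, 24, 0], [0, 0, 0], 0]
    - [[-1.8, 32, 0], [0, 0, 0], 0]
    - [[-0.2, 40, 0], [0, 0, 0], 0]

```text
time: 37.43
eef_pos: [423.9, -116.5, 50.4]
eef_rot: [-3.141, 0.001, -0.148]
wrist_force: [-2.4, 4.4, 5.7]
width: 0.164
grasp_force: 22.8
```

drive_tool:
  motion:
    - [[2.3, 7.6, 0], [0, 0, 0], 0]
    - [[5.3, 15, 0], [0, 0, 0], 0]
    - [[9.1, 22.1, 0], [0, 0, 0], 0]
    - [[13.6, 28.7, 0], [0, 0, 0], 0]
    - [[18.7, 34.9, 0], [0, 0, 0], 0]
    - [[24.4, 40.5, 0], [0, 0, 0], 0]

```text
time: 37.93
eef_pos: [443.0, -161.3, 50.1]
eef_rot: [-3.141, 0.0, -0.15]
wrist_force: [-1.9, 4.3, 5.2]
width: 0.167
grasp_force: 20.0
```

drive_tool:
  motion:
    - [[6.3, 4.8, 0], [0, 0, 0], 0]
    - [[13, 9.2, 0], [0, 0, 0], 0]
    - [[20.1, 12.8, 0], [0, 0, 0], 0]
    - [[27.5, 15.8, 0], [0, 0, 0], 0]
    - [[35.2, 17.9, 0], [0, 0, 0], 0]
    - [[41, 19.2, 0], [0, 0, 0], 0]
    - [[44, 19.5, 0], [0, 0, 0], 0]

```text
time: 38.52
eef_pos: [483.6, -186.4, 49.8]
eef_rot: [-3.141, 0.001, -0.15]
wrist_force: [-2.2, 4.4, 5.8]
width: 0.161
grasp_force: 24.1
```

drive_tool:
  motion:
    - [[1.5, 0.2, 0], [0, 0, 0], 0]
    - [[3, 0.3, 0], [0, 0, 0], 0]
    - [[4.5, 0.4, 0], [0, 0, 0], 0]
    - [[6, 0.4, 0], [0, 0, 0], 0]

```text
time: 38.85
eef_pos: [488.7, -187.6, 49.8]
eef_rot: [-3.141, 0.002, -0.15]
wrist_force: [-3.2, 4.2, 5.5]
width: 0.163
grasp_force: 23.6
```

drive_tool:
  motion:
    - [[1, 0, 0], [0, 0, 0], 0]
    - [[2, 0, 0], [0, 0, 0], 0]
    - [[3, 0, 0], [0, 0, 0], 0]

```text
time: 39.1
eef_pos: [491.5, -188.1, 49.8]
eef_rot: [-3.141, 0.002, -0.15]
wrist_force: [-2.7, 4.4, 6.4]
width: 0.161
grasp_force: 23.6
```

drive_tool:
  motion:
    - [[0.8, 0, 0], [0, 0, 0], 0]
    - [[1.6, 0, 0], [0, 0, 0], 0]

```text
time: 39.27
eef_pos: [492.9, -188.3, 49.8]
eef_rot: [-3.141, 0.003, -0.15]
wrist_force: [-5.0, 4.0, 6.7]
width: 0.161
grasp_force: 23.7
```

drive_tool:
  motion:
    - [[0.8, 0, 0], [0, 0, 0], 0]
    - [[1.6, 0, 0], [0, 0, 0], 0]
    - [[1.6, 0, 0], [0, 0, 0], 0]

```text
time: 39.52
eef_pos: [493.0, -188.4, 49.7]
eef_rot: [-3.141, 0.006, -0.15]
wrist_force: [-8.0, 5.5, 10.3]
width: 0.164
grasp_force: 23.9
```

drive_tool:
  motion:
    - [[0.8, 0, 0], [0, 0, 0], 0]
    - [[1.6, 0, 0], [0, 0, 0], 0]
    - [[1.6, 0, 0], [0, 0, 0], 0]

```text
time: 39.77
eef_pos: [493.1, -188.4, 49.6]
eef_rot: [-3.141, 0.009, -0.15]
wrist_force: [-11.7, 6.4, 13.2]
width: 0.166
grasp_force: 24.3
```

drive_tool:
  motion:
    - [[-2.2, 0, 0], [0, 0, 0], 0]
    - [[-2.2, 0, 0], [0, 0, 0], 0.2]
    - [[-2.2, 0, 0], [0, 0, 0], 0.5]
    - [[-2.2, 0, 0], [0, 0, 0], 0.7]
    - [[-2.2, 0, 0], [0, 0, 0], 0.7]
    - [[-2.2, 0, 0], [0, 0, 0], 0.7]

```text
time: 40.27
eef_pos: [494.9, -189.3, 49.8]
eef_rot: [3.141, -0.0, -0.151]
wrist_force: [-0.2, 0.1, -0.5]
width: 0.697
grasp_force: 0.0
```

drive_tool:
  motion:
    - [[0, 0, -20], [0, 0, 0], 0.7]
    - [[0, 0, -45], [0, 0, 0], 0.7]
    - [[-20, 0, -80], [0, 0, 0], 0.7]
    - [[-50, 0, -120], [0, 0, 0], 0.7]
    - [[-75, 0, -150], [0, 0, 0], 0.7]
    - [[-75, 10, -180], [0, 0, 0], 0.7]
    - [[-75, 10, -180], [0, 0, 0], 0.7]
    - [[-75, 10, -180], [0, 0, 0], 0.7]

```text
time: 40.93
eef_pos: [420.0, -188.6, 232.4]
eef_rot: [3.14, -0.006, -0.152]
wrist_force: [-0.2, 0.6, -0.7]
width: 0.7
grasp_force: 0.0
```

```bash
python3 - <<'E'
from h import *
c=viewer.capture("wrist");d=viewer.capture("scene")
cv2.imwrite("pics/w7.png",np.hstack([c["img"][:,:,::-1],cv2.resize(d["img"][150:270,190:280,::-1],(288,384))]))
s=read_state();print(s["eef_pos"],s["wrist_force"])
E
```

```text
[ 418.86234468 -187.35144064  229.64910444] [-0.88958983  0.11917981  0.01939549]
```

View pics/w7.png

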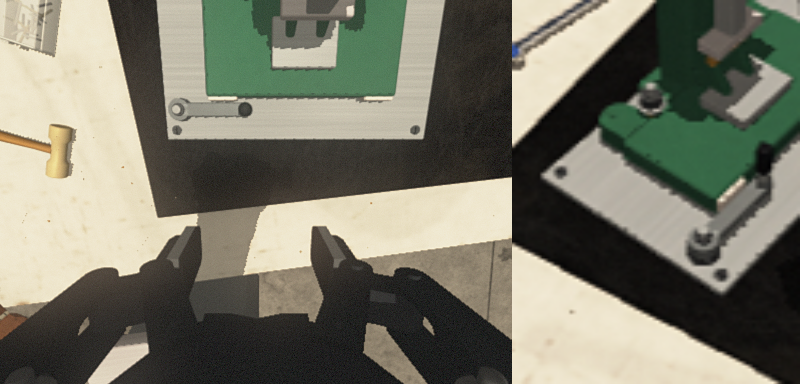

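The press sits square with both bumper strips at row 98, and the keeper lies parallel right behind it, knob at (245,109). The gripper is clear of everything.

```bash
python3 -c "
from bench import job
print(job.close_job())"
```

```text
the job is handed in; nothing more can be done
None
```

I handed the job in at about 41 s. The press was walked forward until both corners stopped moving at equal depth, with the studs in their slots, and the keeper was then swung to its end stop and released. One early right push read 19.0 N forward with 8.4 N down (about 20.8 N combined), so the 20 N limit may have been passed there; every later reading was below 19 N.

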